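# Set the kettle warmer's heat wheel and start it

## Task

With a closed fingertip, flick the front edge of the kettle warmer's six-lug heat wheel round, anticlockwise as seen from above, until the orange lug has clicked into place at the white pointer behind the wheel; do not let it run past, and do not bring it round the other way. Then press the green start button fully down, let it come up again and move clear. Pick nothing up, and leave the kettle and the other things on the bench where they stand.

Things in the scene. Friction and masses are not known exactly. Their poses are not given: they have to be found in the camera images.
- warmer: Kettle warmer, fixed. Origin on the bench under the middle of its control ledge; x from its front edge to its back, y towards the hotplate, z up. Ledge: dark grey, 170 (x) x 120 (y) mm about the origin, top 22 mm above the bench. Hotplate: black block 200 x 200 mm centred at y = +160 mm, top 48 mm above the bench (disc 50 mm), the kettle on it, its top at 202 mm.
- wheel_hub (a point): Fixed point on the wheel's vertical axis, half-way up the wheel (35 mm above the bench), at warmer x = -61 mm, y = 0; axes as the warmer's, not turning. Wheel: 18 mm thick (26 to 44 mm above the bench, black hub cap to 48 mm), aluminium disc of radius 24 mm with six lugs to radius 41 mm. The ledge's front edge is 24 mm in front of the axis, so the front lugs overhang it by 17 mm.
- wheel (a joint): Wheel angle, rad, growing anticlockwise seen from above (front lugs move to warmer -y). 0 = wanted: orange lug at pointer. A sprung detent holds it at multiples of 1.047 (one click): past half a click it snaps on, else springs back. About 6 N at a lug turns it. Starts 2, 3 or 4 clicks short (-2.09, -3.14, -4.19); no stop at 0.
- mark (a point): Orange lug: centre of its rounded end, on its top face (44 mm above the bench), 36 mm from the axis; turns with the wheel. Six lugs, 10 mm wide, 60 degrees apart, five grey. At rest one points straight forward: a fingertip sweeping along warmer -y, its inner face about 31 mm in front of the axis, pushes that lug on one click.
- pointer (a point): Tip of the white pointer painted on the ledge, 42 mm behind the wheel's axis (warmer x), 24 mm above the bench; fixed.
- start_top (a point): Centre of the top face of the green round start button (28 mm diameter), 50 mm behind the warmer's origin (111 mm behind the wheel's axis); about 44 mm above the bench when up. Black housing 44 mm across, its top 34 mm above the bench.
- start (a joint): Travel of the start button, m: 0 up, 0.006 fully down; a spring lifts it again; about 5 N presses it fully down.
- kettle: Grey glass kettle with steel lid and black handle, loose, 124 mm wide (handle reaches 100 mm from its axis), 152 mm high, 0.4 to 0.9 kg, standing on the hotplate. Origin at the centre of its underside. To be left alone.
- cup: White ceramic cup, 68 mm wide, 62 mm high, loose on the bench right of the wheel (warmer -y side). Origin at the centre of its underside. To be left alone.
- tin: Green tea tin with brass lid, 72 mm wide, 100 mm high, loose on the bench right of the button. Origin at the centre of its underside. To be left alone.
- mug: Amber glass mug with handle, 76 mm wide, 85 mm high, loose, left of the hotplate. Origin at the centre of its underside. To be left alone.
- jar: Clear glass jar with dark wooden lid, 80 mm wide, 130 mm high, loose, left and to the back of the hotplate. Origin at the centre of its underside. To be left alone.
- giftbox: Dark blue flat gift box, 100 x 160 x 50 mm, loose, behind the warmer. Origin at the centre of its underside. To be left alone.

How it is judged:
By the outcome, as a careful person would: the job done as asked, in the order asked, and still so for the second after the job is handed in, with the robot touching nothing.
It also fails if it takes over 54 s, if anything falls off the work surface, if the arm or the gripper's body presses on something with over 40 N, if the wrist force passes 120 N, or if a joint passes its speed limit or range.

## Robot

A 6-joint arm with a two-finger parallel gripper is mounted at the origin on the work surface. World frame = base frame: x ahead of the robot, y to its left, z up, the work surface at z = 0. Lengths are in m, angles in rad, forces in N, time in s.
With the tool pointing down it reaches from about 0.3 to 0.95 m from the base axis. Payload 3.1 kg.
Tool frame: the origin (TCP) lies at the very end of the fingers, on their centre line; the grasp point (between the pads) lies 19 mm behind it; y points along the fingers, z is the direction in which the jaws open and shut, and the axes are right-handed (so a half turn about y gives the same grasp; the last joint's range is limited). The gripper opens to 85 mm and grips with 20 to 120 N. Pads are 22 mm wide; open, the fingers measure 114 mm over their backs; the gripper's body (76 mm by 85 mm) begins 54 mm behind the grasp point. The pads swing forward as they close: fully open they stand 13 mm farther back than shut.
Start: joints at [-1.307, 0.308, 1.634, -0, 1.2, -0.07], TCP at [0.205, -0.591, 0.231] pointing down, gripper open.
Joint ranges: [-3.06, 3.06], [-0.79, 1.96], [0.05, 2.63], [-1.19, 4.34], [0.05, 2.64], [-2.94, 2.94]. Speed limits (rad/s): [2.79, 2.79, 3.14, 3.14, 3.14, 3.14].

## Interface

Orientations are given as [roll, pitch, yaw] about the fixed x, y, z axes, in that order (R = Rz(yaw) Ry(pitch) Rx(roll)).
In Python, from station import arm gives the robot as it stands.
- The arm moves only by the shell command python3 -m pendant 'ROWS' [OPENING]. ROWS is JSON, a list of rows, each a list of 6 numbers: the shift along the tool's x, y, z in m, then the turn, a rotation vector about the tool's x, y, z in rad. A call has 1 to 20 rows; each row is the pose to reach, as a shift and turn from the pose commanded when the call began, along the tool's axes at that moment; what a row does not reach only later rows make up. A row lasts 1/10 s, in which the tool goes at most 50 mm and 8.59 degrees, less where a joint would pass 70% of its speed; a pose out of reach is approached as far as the arm can. A call with a gripper value outside its range is refused whole. OPENING is the opening, from 0 (shut) to 1 (fully open), set as the call begins (- or left out, the last holds). The fingers move at their own pace and stop on an object; the grip force is fixed at half the most. Time passes only in rows, so rows that repeat a pose let the fingers close. It gives the time, the measured TCP pose, the force and the opening at its end, in the units of the state.
- arm.get_state(): the state, without advancing time (a new reading comes with each control period).
- arm.capture(name): name is "scene" or "side" or "wrist"; returns the picture (400x640x3 uint8, red, green, blue); there is no depth.
- arm.camera_info(name): a dict with "camera_matrix" (3x3 intrinsics, pixels), "dist" ([k1, k2, p1, p2, k3] as OpenCV has them; the pictures are not rectified), "world_from_camera" (4x4, takes a point from camera to world coordinates); the wrist camera has in their place "tool_from_camera" (4x4, takes a point from camera to tool coordinates, whose origin is the TCP and whose axes are the tool frame's). Camera axes: x right, y up, looking along -z (the intrinsics and any distortion apply to the point x, -y, -z); pixel columns grow to the right and rows downward; lengths in m; the calibration is good to about 2 mm. A picture is of the moment at which its call begins: read the wrist's pose just before it. camera_info takes no time and is no camera call.
- arm.hand_in(): hands the job in, once; it reports no verdict.
The state is a dict: "time_s": time; "qpos": joint angles; "dq": joint speeds; "joint_torque": joint torques, N m; "tcp_pos": TCP position; "orientation": TCP orientation; "ft_force": force on the tool from outside, world axes, zero at the start; "ft_torque": the same for the moment, N m; "gripper_width": opening from 0.0 (shut) to 1.0 (fully open).
Only numpy, scipy, OpenCV 4.12 (cv2) and the standard library are available. Lean on these libraries where they do the work, as an engineer would, in place of code of your own. Each camera call takes 0.05 s, during which the arm holds its last target. There are 200 camera calls.

## Working session

There is one attempt and no reset: what is moved stays moved. The work goes in short steps, Python scripts to look and compute and a shell command to move; the robot and the scene stay as the last step left them, time stands still between calls to the robot, and variables do not carry over. Pictures are saved under pics/ and viewed, about 8 in all and at most 12, crops included, and the job is handed in when it is done.

```bash
mkdir -p pics
cat > h.py <<'E'
import numpy as np,cv2
from station import arm
from scipy.spatial.transform import Rotation as R
def snap(n,f,crop=None,scale=1):
    s=arm.get_state(); im=arm.capture(n)
    np.save('pics/'+f+'.npy',im)
    if crop: im=im[crop[1]:crop[3],crop[0]:crop[2]]
    im=cv2.resize(im,None,fx=scale,fy=scale,interpolation=cv2.INTER_CUBIC)
    cv2.imwrite('pics/'+f+'.png',im[:,:,::-1]); return s
def wfc(n,s=None):
    i=arm.camera_info(n)
    if n!='wrist': return np.array(i['world_from_camera'])
    T=np.eye(4);T[:3,:3]=R.from_euler('xyz',s['orientation']).as_matrix();T[:3,3]=s['tcp_pos']
    return T@np.array(i['tool_from_camera'])
def px2z(n,uv,z,s=None):
    i=arm.camera_info(n);T=wfc(n,s)
    p=cv2.undistortPoints(np.array([[uv]],float),np.array(i['camera_matrix']),np.array(i['dist']))[0,0]
    d=T[:3,:3]@[p[0],-p[1],-1];o=T[:3,3]
    return o+d*(z-o[2])/d[2]
def proj(n,P,s=None):
    i=arm.camera_info(n);T=np.linalg.inv(wfc(n,s))
    c=(T[:3,:3]@np.atleast_2d(P).T).T+T[:3,3]; c=c*[1,-1,-1]
    return cv2.projectPoints(c,np.zeros(3),np.zeros(3),np.array(i['camera_matrix']),np.array(i['dist']))[0][:,0]
E
python3 - <<'E'
from h import *
s=snap('scene','scene1')
snap('side','side1')
print(s)
for n in('scene','side'):print(wfc(n).round(3))
a=cv2.imread('pics/scene1.png');b=cv2.imread('pics/side1.png')
E
```

```text
{'time_s': 0.0, 'qpos': array([-1.30669987e+00,  3.08999515e-01,  1.63522920e+00, -1.68115640e-06,
        1.19971962e+00, -6.97101268e-02]), 'dq': array([-9.13368791e-04,  1.04234097e-03,  2.49664293e-04,  1.01873410e-03,
       -5.05996636e-05,  7.22136212e-04]), 'joint_torque': array([ 6.29081806e-04, -4.15253913e+01, -2.76666176e+01,  4.17896024e-05,
        1.02268648e-02,  5.95038312e-07]), 'tcp_pos': array([ 0.20452153, -0.58969003,  0.23003021]), 'orientation': array([-1.57314640e+00,  1.62520201e-04, -2.80778565e+00]), 'ft_force': array([0.0102454 , 0.53489195, 0.47422   ]), 'ft_torque': array([-0.0205002 ,  0.01777108, -0.01768999]), 'gripper_width': 1.0012501065074042}
[[-0.61  -0.592  0.527  1.037]
 [ 0.792 -0.47   0.389  0.362]
 [ 0.017  0.655  0.756  0.682]
 [ 0.     0.     0.     1.   ]]
[[-0.844  0.345 -0.41   0.166]
 [-0.536 -0.519  0.666  0.741]
 [ 0.018  0.782  0.623  0.698]
 [ 0.     0.     0.     1.   ]]
```

View pics/scene1.png

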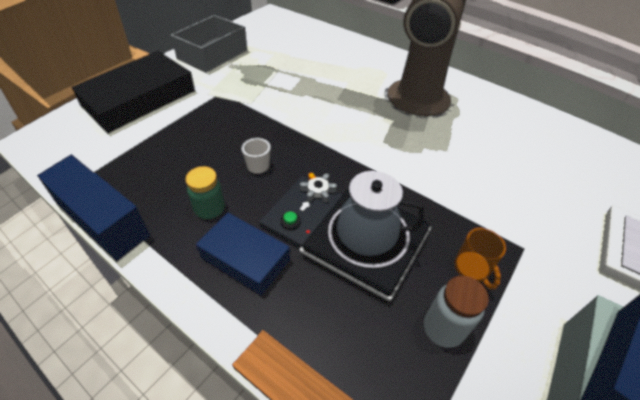

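View pics/side1.png

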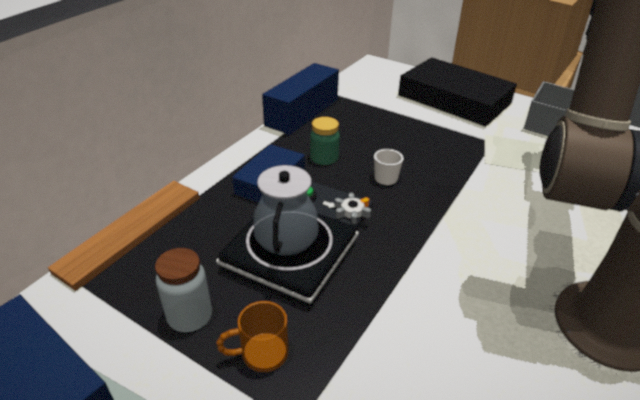

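Scene: wheel at about (318,185) with the orange lug near (312,177), button (291,217), kettle (372,215), cup (257,155). Side: wheel (351,206), orange lug (365,201), button (309,191). I'll enlarge the wheel area and compute positions.

Run:
```python
from h import *
a=np.load('pics/scene1.npy');b=np.load('pics/side1.npy')
c1=cv2.resize(a[155:255,250:350],None,fx=4,fy=4,interpolation=cv2.INTER_CUBIC)
c2=cv2.resize(b[160:260,290:390],None,fx=4,fy=4,interpolation=cv2.INTER_CUBIC)
cv2.imwrite('pics/crop1.png',np.hstack([c1,c2])[:,:,::-1])
h=px2z('scene',(318,185),.048);st=px2z('scene',(290.5,216),.044)
print(h,st,np.linalg.norm((h-st)[:2]))
h2=px2z('side',(352,205),.048);s2=px2z('side',(309.5,190),.044);print(h2,s2)
print(px2z('scene',(312,177),.044),px2z('side',(365,201),.044))
```

```text
[0.54096231 0.01093698 0.048     ] [0.64609936 0.01773238 0.044     ] 0.10535642709908512
[0.53165322 0.01440839 0.048     ] [0.63691137 0.01586903 0.044     ]
[ 0.5260746  -0.01745547  0.044     ] [ 0.51747108 -0.01728054  0.044     ]
```

View pics/crop1.png

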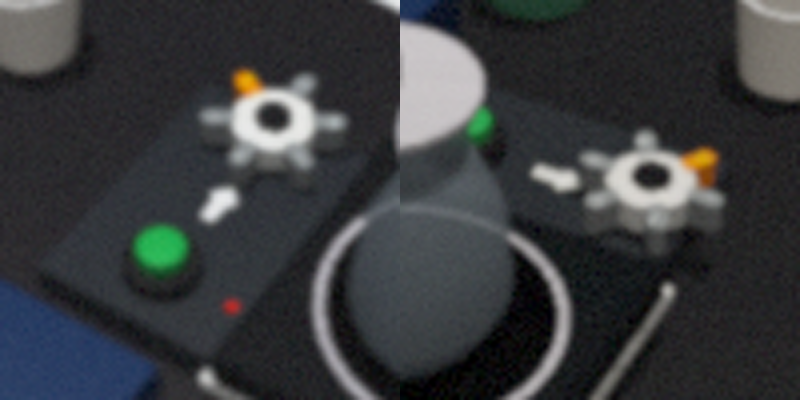

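```bash
cat >> h.py <<'E'
def rows_to(pos,yaw):
    "shift & rotvec in current tool axes to reach pos, tool down with given yaw"
    s=arm.get_state();R0=R.from_euler('xyz',s['orientation']);R1=R.from_euler('xyz',[-np.pi/2,0,yaw])
    print('now',s['time_s'],s['tcp_pos'].round(4),s['orientation'].round(3),s['ft_force'].round(1),'->',(R0.inv().apply(np.array(pos)-s['tcp_pos'])).round(4),(R0.inv()*R1).as_rotvec().round(3))
E
python3 - <<'E'
from h import *
print(np.array(arm.camera_info('wrist')['tool_from_camera']).round(3))
print('hub',px2z('scene',(318,184.5),.048),px2z('side',(353,204),.048))
print('cup',px2z('scene',(257,147),.062),px2z('side',(388.5,157),.062))
print('start',px2z('scene',(290.5,216.2),.044))
print('kettle knob',px2z('scene',(376,190),.19))
rows_to([.50,-.02,.23],-np.pi+.04)
E
```

```text
[[ 0.001 -0.963 -0.271 -0.07 ]
 [ 0.001  0.271 -0.963 -0.142]
 [ 1.     0.001  0.001  0.   ]
 [ 0.     0.     0.     1.   ]]
hub [0.53971873 0.00999993 0.048     ] [0.53154736 0.01032443 0.048     ]
cup [ 0.54215969 -0.1728694   0.062     ] [ 0.54048821 -0.17370296  0.062     ]
start [0.64651804 0.01807914 0.044     ]
kettle knob [0.59883885 0.17552467 0.19      ]
now 0.1 [ 0.2046 -0.5898  0.2302] [-1.573  0.    -2.808] [-0.1 -0.3  0.5] -> [-0.4658  0.0012 -0.4415] [0.002 0.294 0.   ]
```

```bash
python3 -m pendant '[[-0.02,0,-0.016,0,0.02,0],[-0.05,0,-0.04,0,0.05,0],[-0.5225,-0.009,-0.422,0,0.294,0],[-0.5225,-0.009,-0.422,0,0.294,0],[-0.5225,-0.009,-0.422,0,0.294,0],[-0.5225,-0.009,-0.422,0,0.294,0],[-0.5225,-0.009,-0.422,0,0.294,0],[-0.5225,-0.009,-0.422,0,0.294,0],[-0.5225,-0.009,-0.422,0,0.294,0],[-0.5225,-0.009,-0.422,0,0.294,0],[-0.5225,-0.009,-0.422,0,0.294,0],[-0.5225,-0.009,-0.422,0,0.294,0],[-0.5225,-0.009,-0.422,0,0.294,0],[-0.5225,-0.009,-0.422,0,0.294,0],[-0.5225,-0.009,-0.422,0,0.294,0],[-0.5225,-0.009,-0.422,0,0.294,0],[-0.5225,-0.009,-0.422,0,0.294,0],[-0.5225,-0.009,-0.422,0,0.294,0],[-0.5225,-0.009,-0.422,0,0.294,0]]' 0
python3 - <<'E'
from h import *
s=snap('wrist','w1');print(s['tcp_pos'],s['orientation'],s['time_s'])
import pickle;pickle.dump(s,open('w1.pkl','wb'))
E
```

```text
time_s: 2.0
tcp_pos: [0.5594, -0.0221, 0.2402]
orientation: [-1.571, -0.001, -3.104]
ft_force: [-0.4, -0.7, -0.2]
gripper_width: 0.004
[ 0.55943352 -0.02211364  0.24017688] [-1.57060461e+00 -5.03424258e-04 -3.10409064e+00] 2.0
```

View pics/w1.png

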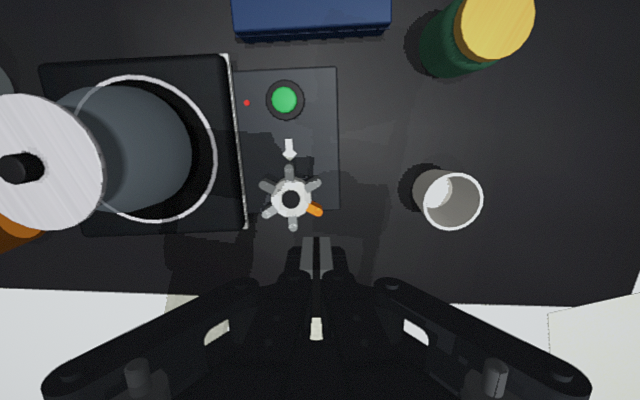

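Wrist view: hub (291,199), button (285,99), orange lug (317,211), one lug past the front, so two clicks short. Pointer tip (290,158), cup well clear at right.

Run:
```python
from h import *
import pickle;s=pickle.load(open('w1.pkl','rb'))
a=np.load('pics/w1.npy').astype(int)
hsv=cv2.cvtColor(a.astype(np.uint8),cv2.COLOR_RGB2HSV)
m=cv2.inRange(hsv[:150,230:330],(45,120,80),(80,255,255));ys,xs=np.nonzero(m);g=(xs.mean()+230,ys.mean());print('green',g,len(xs))
h=px2z('wrist',(291,199),.048,s);b=px2z('wrist',g,.044,s);p=px2z('wrist',(290,159),.024,s)
print('hub',h,'btn',b,'ptr',p,np.linalg.norm((h-b)[:2]))
print('yaw',np.arctan2(*(b-h)[[1,0]]), np.arctan2(*(p-h)[[1,0]]))
# ledge edge yaw
for u in [((338,70),(340,207))]:
  q=[px2z('wrist',x,.022,s) for x in u[0:2]];d=q[0]-q[1];print('edge yaw',np.arctan2(d[1],d[0]))
print('cup',px2z('wrist',(449,200),.062,s))
print('tool tip px',proj('wrist',s['tcp_pos'],s), 'fingers w', [px2z('wrist',x,s['tcp_pos'][2],s).round(4) for x in((304,238),(331,238))])
```

```text
green (np.float64(283.76666666666665), np.float64(99.30740740740741)) 540
hub [0.53568871 0.00670087 0.048     ] btn [0.64577445 0.01633997 0.044     ] ptr [0.57884476 0.01043525 0.024     ] 0.11050692769259497
yaw 0.08733724861578435 0.08631711048667821
edge yaw 0.07185782403684264
cup [ 0.54487263 -0.17090842  0.062     ]
tool tip px [[316.97421653 255.13103822]] fingers w [array([ 0.5688, -0.0151,  0.2402]), array([ 0.5693, -0.029 ,  0.2402])]
```

Run:
```python
from h import *
rows_to([.4819,.0263,.10],-3.0586)
```

```text
now 2.05 [ 0.5596 -0.022   0.2403] [-1.571 -0.    -3.104] [-0.4  0.5  0.8] -> [ 0.0758  0.1403 -0.0512] [-0.    -0.045  0.   ]
```

```bash
python3 -m pendant '[[0.0152,0.02,-0.0102,0,-0.009,0],[0.0303,0.048,-0.0205,0,-0.018,0],[0.0455,0.078,-0.0307,0,-0.027,0],[0.0607,0.11,-0.041,0,-0.036,0],[0.0758,0.13,-0.0512,0,-0.045,0],[0.0758,0.1403,-0.0512,0,-0.045,0],[0.0758,0.1403,-0.0512,0,-0.045,0],[0.0758,0.1403,-0.0512,0,-0.045,0]]'
python3 - <<'E'
from h import *
rows_to([.4819,.0263,.024],-3.0586)
E
```

```text
time_s: 2.85
tcp_pos: [0.4845, 0.0268, 0.1012]
orientation: [-1.57, 0.003, -3.058]
ft_force: [0.1, 0.3, 0.9]
gripper_width: -0.001
now 2.85 [0.4845 0.0268 0.1012] [-1.570e+00  3.000e-03 -3.058e+00] [0.1 0.3 0.9] -> [0.0029 0.0772 0.0002] [-0.001  0.001 -0.003]
```

```bash
python3 -m pendant '[[0,0.03,0,0,0,0],[0,0.06,0,0,0,0],[0,0.076,0,0,0,0],[0,0.076,0,0,0,0],[0,0.076,0,0,0,0],[-0.005,0.076,0,0,0,0],[-0.01,0.076,0,0,0,0],[-0.01,0.076,0,0,0,0],[-0.01,0.076,0,0,0,0]]'
python3 - <<'E'
from h import *
rows_to([.4918,.0271,.024],-3.0586)
E
```

```text
time_s: 3.75
tcp_pos: [0.4932, 0.0284, 0.0247]
orientation: [-1.571, 0.001, -3.057]
ft_force: [0.1, -0.2, 0.1]
gripper_width: 0.0
now 3.75 [0.4932 0.0284 0.0247] [-1.571e+00  1.000e-03 -3.057e+00] [ 0.1 -0.2  0.1] -> [0.0015 0.0007 0.0012] [-0.     0.002 -0.001]
```

```bash
python3 -m pendant '[[0,0,0.005,0,0,0],[0,0,0.01,0,0,0],[0,0,0.014,0,0,0],[0,0,0.018,0,0,0],[0,0,0.022,0,0,0],[0,0,0.026,0,0,0],[0,0,0.03,0,0,0],[0,0,0.034,0,0,0],[0,0,0.038,0,0,0],[0,0,0.042,0,0,0],[0,0,0.046,0,0,0],[0,0,0.05,0,0,0],[0,0,0.052,0,0,0],[0,0,0.052,0,0,0],[0,0,0.052,0,0,0]]'
python3 - <<'E'
from h import *
s=snap('wrist','w2',(160,60,480,300),2)
print(s['tcp_pos'])
E
```

```text
time_s: 5.25
tcp_pos: [0.4969, -0.0233, 0.024]
orientation: [-1.571, 0.0, -3.057]
ft_force: [0.1, 0.1, -0.9]
gripper_width: 0.001
[ 0.49690015 -0.02328164  0.02403125]
```

View pics/w2.png

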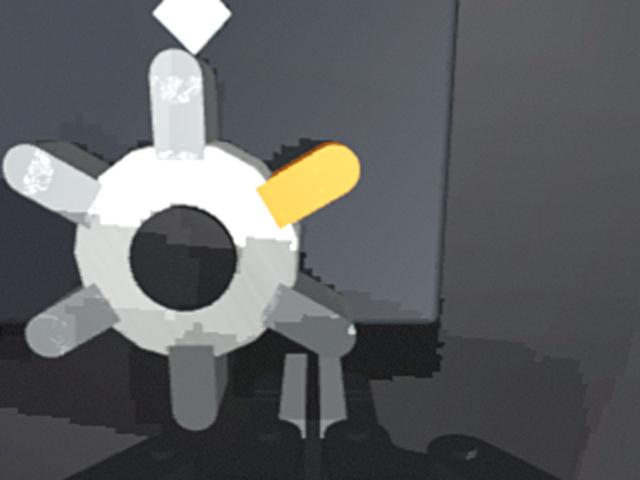

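The wheel clicked once. The orange lug, at crop (318,185), is now one click short of the pointer. The fingertip is clear between lugs, so I'll back out, go round and sweep again.

```bash
python3 -m pendant '[[0.015,0,0,0,0,0],[0.03,0,0,0,0,0],[0.03,0,0,0,0,0],[0.03,0,-0.02,0,0,0],[0.03,0,-0.04,0,0,0],[0.03,0,-0.052,0,0,0],[0.03,0,-0.052,0,0,0],[0.03,0,-0.052,0,0,0],[0.015,0,-0.052,0,0,0],[0.005,0,-0.052,0,0,0],[0,0,-0.052,0,0,0],[0,0,-0.052,0,0,0],[0,0,-0.052,0,0,0]]'
python3 - <<'E'
from h import *
rows_to([.4918,.0271,.024],-3.0586)
E
```

```text
time_s: 6.6
tcp_pos: [0.4919, 0.0281, 0.0238]
orientation: [-1.571, -0.001, -3.057]
ft_force: [-0.4, 0.2, -0.3]
gripper_width: 0.0
now 6.6 [0.4919 0.0281 0.0238] [-1.571e+00 -1.000e-03 -3.057e+00] [-0.4  0.2 -0.3] -> [ 0.0002 -0.0002  0.001 ] [0.    0.002 0.001]
```

```bash
python3 -m pendant '[[0,0,0.005,0,0,0],[0,0,0.01,0,0,0],[0,0,0.014,0,0,0],[0,0,0.018,0,0,0],[0,0,0.022,0,0,0],[0,0,0.026,0,0,0],[0,0,0.03,0,0,0],[0,0,0.034,0,0,0],[0,0,0.038,0,0,0],[0,0,0.042,0,0,0],[0,0,0.046,0,0,0],[0,0,0.05,0,0,0],[0,0,0.052,0,0,0],[0,0,0.052,0,0,0],[0.02,0,0.052,0,0,0],[0.035,0,0.052,0,0,0],[0.035,0,0.052,0,0,0],[0.035,-0.03,0.052,0,0,0],[0.035,-0.065,0.052,0,0,0],[0.035,-0.065,0.052,0,0,0]]'
python3 - <<'E'
from h import *
s=snap('wrist','w3',(120,0,520,300),2)
import pickle;pickle.dump(s,open('w3.pkl','wb'));print(s['tcp_pos'])
E
```

```text
time_s: 8.6
tcp_pos: [0.4674, -0.0269, 0.0936]
orientation: [-1.568, 0.011, -3.057]
ft_force: [1.0, 0.0, 1.2]
gripper_width: -0.0
[ 0.46742309 -0.02688748  0.09363099]
```

View pics/w3.png

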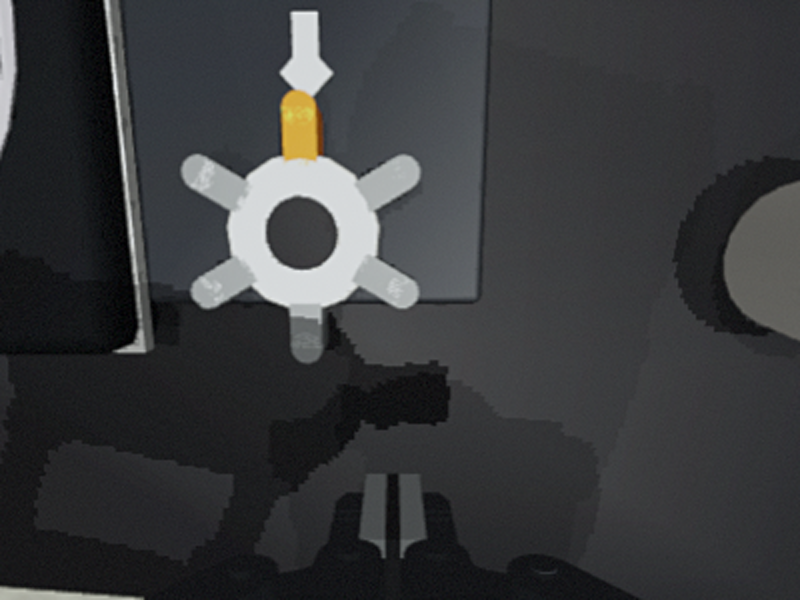

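Orange lug at crop (300,100), right at the pointer tip (303,92). The wheel is set and the finger is clear. Next, the button.

Run:
```python
from h import *
import pickle;s=pickle.load(open('w3.pkl','rb'))
print('hub',px2z('wrist',(270.7,116),.048,s))
rows_to([.6460,.0165,.09],-3.0586)
```

```text
hub [0.53552644 0.00691117 0.048     ]
now 8.65 [ 0.4657 -0.0267  0.0918] [-1.569  0.008 -3.057] [ 0.2 -0.6 -0.6] -> [-0.1833  0.0032 -0.0277] [-0.002  0.002 -0.008]
```

```bash
python3 -m pendant '[[-0.02,0,-0.003,0,0,0],[-0.05,0,-0.008,0,0,0],[-0.09,0,-0.014,0,0,0],[-0.13,0,-0.02,0,0,0],[-0.165,0,-0.026,0,0,0],[-0.187,0,-0.028,0,0,0],[-0.187,0,-0.028,0,0,0],[-0.187,0,-0.028,0,0,0],[-0.187,0.02,-0.028,0,0,0],[-0.187,0.035,-0.028,0,0,0],[-0.187,0.035,-0.028,0,0,0],[-0.187,0.035,-0.028,0,0,0]]'
python3 - <<'E'
from h import *
s=snap('wrist','w4',(160,0,480,300),2)
rows_to([.6460,.0165,.037],-3.0586)
E
```

```text
time_s: 9.85
tcp_pos: [0.6443, 0.0172, 0.053]
orientation: [-1.571, -0.003, -3.057]
ft_force: [0.3, -0.2, -0.3]
gripper_width: -0.002
now 9.9 [0.6454 0.0172 0.054 ] [-1.571 -0.    -3.057] [-0.7  0.2  0.6] -> [-0.0006  0.017   0.0007] [0.    0.002 0.   ]
```

View pics/w4.png

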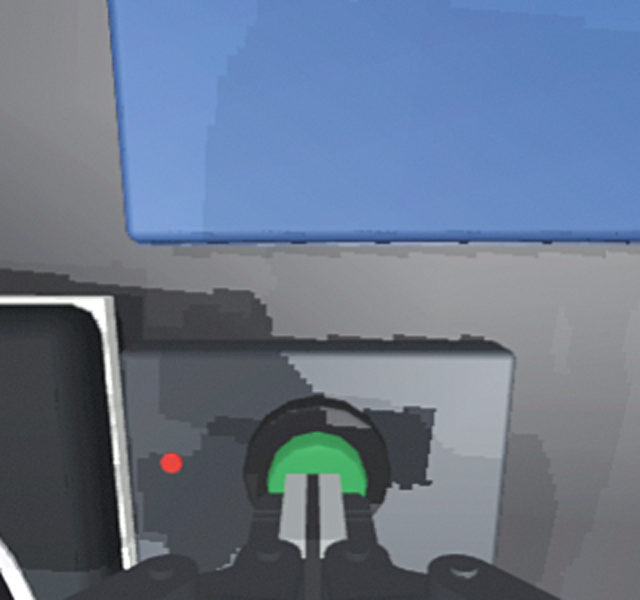

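The tip (crop 313,475) is centred over the green button. Pressing.

```bash
python3 -m pendant '[[0,0.005,0,0,0,0],[0,0.009,0,0,0,0],[0,0.012,0,0,0,0],[0,0.014,0,0,0,0],[0,0.016,0,0,0,0],[0,0.017,0,0,0,0],[0,0.017,0,0,0,0],[0,0.017,0,0,0,0],[0,0.017,0,0,0,0]]'
```

```text
time_s: 10.8
tcp_pos: [0.6462, 0.0173, 0.0381]
orientation: [-1.571, 0.001, -3.057]
ft_force: [-1.9, -0.3, 6.2]
gripper_width: -0.002
```

```bash
python3 -m pendant '[[0,0.001,0,0,0,0],[0,0.002,0,0,0,0],[0,0.002,0,0,0,0],[0,0.002,0,0,0,0]]'; python3 -m pendant '[[0,0.001,0,0,0,0],[0,0.001,0,0,0,0],[0,0.001,0,0,0,0]]'
```

```text
time_s: 11.2
tcp_pos: [0.6463, 0.0173, 0.0379]
orientation: [-1.571, -0.0, -3.057]
ft_force: [-5.5, -0.3, 15.1]
gripper_width: -0.004
time_s: 11.5
tcp_pos: [0.6463, 0.0173, 0.0378]
orientation: [-1.571, -0.0, -3.057]
ft_force: [-7.6, 0.7, 19.1]
gripper_width: 0.0
```

Hard stop at 0.0378 m, with the force climbing, so the button is fully down. Now I'll lift straight off and move clear.

```bash
python3 -m pendant '[[0,-0.005,0,0,0,0],[0,-0.012,0,0,0,0],[0,-0.025,0,0,0,0],[0,-0.05,0,0,0,0],[0,-0.09,0,0,0,0],[0,-0.13,0,0,0,0],[0,-0.17,0,0,0,0],[0,-0.2,0,0,0,0],[0.03,-0.21,0.01,0,0,0],[0.07,-0.21,0.03,0,0,0],[0.09,-0.21,0.05,0,0,0],[0.09,-0.21,0.05,0,0,0],[0.09,-0.21,0.05,0,0,0],[0.09,-0.21,0.05,0,0,0]]'
python3 - <<'E'
from h import *
s=snap('wrist','w5')
a=np.load('pics/w5.npy')
hsv=cv2.cvtColor(a,cv2.COLOR_RGB2HSV)
for n,l,h,z in(('green',(45,120,80),(80,255,255),.044),('orange',(10,150,120),(22,255,255),.044)):
  m=cv2.inRange(hsv,l,h);m[:,:230]=0;m[:,360:]=0;ys,xs=np.nonzero(m);print(n,xs.mean(),ys.mean(),len(xs),px2z('wrist',(xs.mean(),ys.mean()),z,s))
E
```

```text
time_s: 12.9
tcp_pos: [0.5611, -0.0397, 0.2442]
orientation: [-1.571, 0.001, -3.057]
ft_force: [0.8, 0.5, -0.3]
gripper_width: 0.001
green 271.93596986817323 98.43502824858757 531 [0.6457864  0.01622859 0.044     ]
orange 274.50331125827813 170.63576158940398 151 [0.56650945 0.00972213 0.044     ]
```

View pics/w5.png

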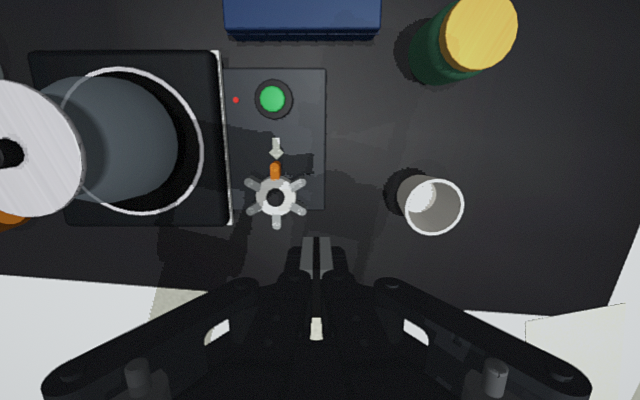

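The orange lug (274,170) sits at the pointer (276,157). The button (272,98) is back up at its original position, and the kettle and cup haven't moved. Handing in.

```bash
python3 -c "
from station import arm
print(arm.get_state()['dq'].round(3)); print(arm.hand_in())"
```

```text
[ 0.004  0.005 -0.001 -0.002  0.004 -0.002]
the job is handed in; nothing more can be done
None
```

The job is done and handed in after about 13 s on the robot's clock.

- **Wheel:** it started two clicks short, so I flicked it round anticlockwise with two closed-fingertip sweeps. Pictures after each sweep and at the end showed one click per sweep, with the orange lug finishing at the white pointer.
- **Button:** I pressed it until it stopped, with the tip at about 37.8 mm and the force climbing to 19 N. I then lifted straight off. In the last picture it is back where it was before the press.
- **Other things:** the last picture shows the arm clear, and the kettle, cup, tin and gift box look unmoved. The mug and jar were out of view or mostly hidden in it, but the arm never went near them.

No check failed or disagreed. The one thing I could not explain is the small red lamp on the ledge, which was red before and after; the task says nothing about it.

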